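Shut the tilting bin and bar it with its locking rod

TASK

Push the green tin tilting bin fully shut in its teak stand, then take the locking rod from its rack and thread it through all three eyes, in by the stand's left cheek (the one on the rod rack's side), on through the bin's steel lug and out through the other cheek, until the rod's flange is right up against the left cheek. Let go of it there, and leave the lamp, compass dial, barometer case and prism where they are.

Things in the scene. Friction and masses are not known exactly. Their poses are not given: they have to be found in the camera images.
- stand: fixed teak stand; origin on the bench under its middle; x from its front (robot's side) to its back, y left, z up. Two upright cheeks 12 mm thick, 155 mm high, local x -70 to +60 mm, outer faces at y = +76 (left, the rack's side) and -76 mm. Each has a 15 mm eye 135 mm above the bench at local x = -48 mm, both on one line along y. The bin hangs between the cheeks
- near_eye (a point): centre of the eye's outer mouth in the left cheek's outer face (hole 15 mm, 12 mm deep, slightly countersunk); axes as the stand
- far_eye (a point): centre of the eye's outer mouth in the right cheek's outer face, 152 mm from near_eye along the stand's -y; axes as the stand
- bin (a joint): tilt (rad) of the green tin bin, 120 mm wide, 100 deep, 118 high at its front, 0.45 kg: 0 = fully shut on its stop, positive = top swung outward to the stand's -x; starts 0.25 to 0.45. Pivot line along the stand's y at local x = -45 mm, 25 mm above the bench. Stiff pivots (0.35 N m): it stays where left; about 4 N at lug_front moves it
- bin_eye (a point): centre of the 15 mm eye in the bin's steel lug, an upright plate 36 mm wide, 12 mm thick along the eye, 40 mm high, standing in the middle of the bin's front wall, its top 155 mm above the bench when shut; with the bin fully shut this eye lies midway between the stand's eyes, on their line; it moves with the bin
- rod_grip (a point): centre of the locking rod's brass handle (18 mm diameter, 56 mm long). Loose rod, about 0.15 kg, balanced 74 mm from here; axis local y, tip to -y. From here to the tip: handle to 28 mm, flange 28 mm across to 34 mm, 10 mm shank to 209 mm, last 12 mm tapered. Starts level in the rack, 50 mm above the bench, handle free, away from the stand. Fully in, this point is 34 mm outside near_eye
- rod_tip (a point): pointed end of the locking rod, on its axis, 209 mm from rod_grip; axes as the rod
- rack: light wooden rod rack fixed to the bench, a 60 x 140 x 10 mm base (140 along its y) with two V saddles 110 mm apart, under 65 mm high; origin at the bench under its middle; the rod lies along its y, rod_grip at local y = +109 mm
- lamp_mid (a point): bystander: brass lamp with amber glass, 84 mm wide, 155 mm high with its bail; point 60 mm up its axis
- dial_mid (a point): bystander: flat white porcelain compass dial, 100 mm across, 7 mm thick; its centre
- case_mid (a point): bystander: round walnut barometer case lying face up, 128 mm across, 40 mm high; its centre
- prism_mid (a point): bystander: triangular glass prism on end, 45 mm high, about 42 mm wide; its centre
- lug_front (a point): middle of the front edge (12 mm wide, 40 mm high) of the bin's steel lug, 18 mm in front of bin_eye and 110 mm above the pivot line (when shut: 135 mm above the bench, stand's local x = -66 mm); a good place to push, towards the stand's +x; it moves with the bin
Not all that is in view belongs to the job. Of the things that look like the part that bears rod_grip, the smaller one is meant. Leave any purple look-alike of the stand alone.

How it is judged (in metres and radians):
On the way, in this order (a step that is already met when the one before it is completed fails the run):
1. the bin is pushed shut, the rod not yet at its eyes (value of joint bin below 0.03 rad and distance between rod_tip and near_eye above 0.03 m), for 0.2 s.
2. the rod's tip has passed the left cheek and the bin's lug (y of rod_tip in the frame of bin_eye below -0.008 m and y of rod_grip in the frame of near_eye above 0.03 m and angle between the y axis of rod_grip and the y axis of stand, either way round below 0.08 rad and distance between rod_tip and far_eye below 0.09 m), for 0.05 s.
At the end, for the whole second after the job is handed in: The bin is shut (within 0.04 rad), the rod passes through both cheeks and the bin's lug, parallel to the eyes' line within 0.06 rad, its flange within 5 mm of the left cheek and its tip out beyond the right cheek; released (value of joint bin below 0.04 rad and angle between the y axis of rod_grip and the y axis of stand, either way round below 0.06 rad and y of rod_grip in the frame of near_eye below 0.039 m and y of rod_tip in the frame of far_eye below -0.015 m and distance between rod_grip and near_eye below 0.04 m and distance between rod_tip and far_eye below 0.027 m); the robot touches nothing.
It fails at once if the lamp was moved more than 30 mm (distance of lamp_mid from where it was at the start of the episode above 0.03 m).
It fails at once if the dial was moved more than 30 mm (distance of dial_mid from where it was at the start of the episode above 0.03 m).
It fails at once if the barometer case was moved more than 30 mm (distance of case_mid from where it was at the start of the episode above 0.03 m).
It fails at once if the prism was moved more than 30 mm or knocked over (distance of prism_mid from where it was at the start of the episode above 0.03 m or angle between prism_mid's own z axis and vertical above 0.5 rad).
It also fails if it takes over 58 s, if anything falls off the work surface, if the arm or the gripper's body presses on something with over 40 N, if the wrist force passes 120 N, or if a joint passes its speed limit or range.

ROBOT

A 6-joint arm with a two-finger parallel gripper is mounted at the origin on the work surface. World frame = base frame: x ahead of the robot, y to its left, z up, the work surface at z = 0. Lengths are in m, angles in degrees, forces in N, time in s.
With the tool pointing down it reaches from about 0.35 to 0.725 m from the base axis. Payload 6 kg.
Tool frame: the origin (TCP) lies on the front face of the gripper's body, between the roots of the fingers; the fingertips stand 73 mm ahead of it and the grasp point (between the pads) lies 54 mm ahead of it; z points along the fingers, x is the direction in which the jaws open and shut, and the axes are right-handed (so a half turn about z gives the same grasp; the last joint's range is limited). The gripper opens to 85 mm and grips with 20 to 120 N. Pads are 22 mm wide; open, the fingers measure 114 mm over their backs; the gripper's body (76 mm by 85 mm) begins 54 mm behind the grasp point. The pads swing forward as they close: fully open they stand 13 mm farther back than shut.
Start: joints at [87.13, 2.303, 4.859, 0, -92.561, -19.12], TCP at [0.225, 0.556, 0.304] pointing down, gripper open.
Joint ranges: [-146.85, 146.85], [-73.84, 115.35], [-62.03, 85.46], [-188.31, 113.3], [-161.28, -10.13], [-171.36, 171.36]. Speed limits (degrees/s): [147.25, 147.25, 172.46, 180, 180, 180].

INTERFACE

Orientations are given as a 3x3 rotation matrix whose columns are the frame's x, y, z axes.
In Python, from cell import robot gives the robot as it stands.
- The arm moves only by the tool arm_command, never from a script. Its argument "deltas" is a list of rows, each a list of 3 entries, a list of its own where there are three numbers: the shift along the tool's x, y, z in mm, then the turn, a rotation vector about the tool's x, y, z in rad, then the opening, from 0 (shut) to 1 (fully open). A call has 1 to 5 rows; each row is the pose to reach, as a shift and turn from the pose commanded when the call began, along the tool's axes at that moment; what a row does not reach only later rows make up. A row lasts 1/8 s, in which the tool goes at most 62.5 mm and 10.7 degrees, less where a joint would pass 70% of its speed; a pose out of reach is approached as far as the arm can. A call with a gripper value outside its range is refused whole. The fingers move at their own pace and stop on an object; "force" is the grip in N (left out, the last holds). Time passes only in rows, so rows that repeat a pose let the fingers close. It gives the time, the measured TCP pose, the force and the opening at its end, in the units of the state.
- robot.state(): the state, without advancing time (a new reading comes with each control period).
- robot.capture(name): name is "side" or "top" or "wrist"; returns (picture, depth): 384x512x3 uint8, red, green, blue; 384x512 float32, m along the optical axis (not along the pixel's ray), 0 where there is no reading.
- robot.camera_model(name): a dict with "fovy" (degrees; the focal length in pixels is half the picture's height over the tangent of half this angle, whatever the lens; pixels are square), "cx", "cy" (the principal point, pixels), "k1" (the pictures are not rectified: a ray, as slopes to the right and down, at radius r is drawn at 1 + k1 r^2 times it, then the intrinsics apply), "R" (3x3) and "t" (3): a world point X has camera coordinates R X + t; the wrist camera has in their place "hand_eye" (4x4, takes a point from camera to tool coordinates, whose origin is the TCP and whose axes are the tool frame's). Camera axes: x right, y down, z forward; pixel columns grow to the right and rows downward; lengths in m; the calibration is good to about 2 mm. A picture is of the moment at which its call begins: read the wrist's pose just before it. camera_model takes no time and is no camera call.
- robot.hand_in(): hands the job in, once; it reports no verdict.
Trained networks look in the newest picture that a camera, given by its name, has taken for a name from the list of things; names that differ only in an ending like _2 or _b are one class to them, and where a whole thing is asked for, a point or a joint stands for the part that bears it (a point fixed in the world has none). Each returns a list of dicts, best first, with "p" (0 to 1); they miss things now and then, are a little off and sometimes report something else, mostly with a low value. They report only what shows in the picture. A call takes as long as a camera call. They do not tell look-alikes from the thing itself.
- robot.search_frame(thing, camera): "xy" ([column, row] in pixels, amid what is visible of it).
The state is a dict: "time": time; "joint_positions": joint angles; "qd": joint speeds; "effort": joint torques, N m; "eef_pos": TCP position; "tool_rot": TCP orientation; "wrist_force": force on the tool from outside, world axes, zero at the start; "wrist_torque": the same for the moment, N m; "width": finger opening in m.
Only numpy, scipy, OpenCV 4.12 (cv2) and the standard library are available. Lean on these libraries where they do the work, as an engineer would, in place of code of your own. Each camera call takes 0.05 s, during which the arm holds its last target.

## Working session

There is one attempt and no reset: what is moved stays moved. The work goes in short steps, Python scripts to look and compute and a tool call to move; the robot and the scene stay as the last step left them, time stands still between calls to the robot, and variables do not carry over. Pictures are saved under pics/ and viewed, and the job is handed in when it is done.

Besides the shell and the picture viewer there is one more tool, called as name([rows], argument=value, ...), one row to a line, values as JSON. arm_command: Moves the arm, as the interface text tells. Its arguments: {"type":"object","properties":{"deltas":{"type":"array","items":{"type":"array"}},"force":{"type":"number"}},"required":["deltas"]}

```bash
ls; mkdir -p pics; cat > h.py <<'E'
import numpy as np, cv2
from cell import robot
def cap(n,name):
    s=robot.state(); im,d=robot.capture(n); m=robot.camera_model(n)
    cv2.imwrite(f'pics/{name}.png',im[:,:,::-1]); np.savez(f'pics/{name}.npz',im=im,d=d,pos=s['eef_pos'],rot=s['tool_rot'])
    return im,d,s
def KD(m):
    f=192/np.tan(np.radians(m['fovy'])/2)
    return np.array([[f,0,m['cx']],[0,f,m['cy']],[0,0,1.]]),np.array([m['k1'],0,0,0,0.])
def pose(n,s=None):
    m=robot.camera_model(n)
    if n!='wrist':
        R=np.array(m['R']);t=np.array(m['t']);return R.T,-R.T@t
    H=np.array(m['hand_eye']);R=np.array(s['tool_rot']);p=np.array(s['eef_pos'])
    return R@H[:3,:3],R@H[:3,3]+p
def ray(n,px,s=None):
    K,D=KD(robot.camera_model(n)); R,c=pose(n,s)
    u=cv2.undistortPoints(np.array(px,float).reshape(-1,1,2),K,D).reshape(-1,2)
    return c,(R@np.c_[u,np.ones(len(u))].T).T
def at_depth(n,px,d,s=None):
    c,r=ray(n,px,s); return c+r*np.asarray(d).reshape(-1,1)
def proj(n,X,s=None):
    K,D=KD(robot.camera_model(n)); R,c=pose(n,s)
    x=(np.atleast_2d(X)-c)@R
    return cv2.projectPoints(x.reshape(-1,1,3),np.zeros(3),np.zeros(3),K,D)[0].reshape(-1,2)
def at_z(n,px,z,s=None):
    c,r=ray(n,px,s); return c+r*((z-c[2])/r[:,2])[:,None]
def tri(a,b):
    A=0;B=0
    for c,r in (a,b):
        r=r[0]/np.linalg.norm(r[0]);P=np.eye(3)-np.outer(r,r);A=A+P;B=B+P@c
    X=np.linalg.solve(A,B); return X
def cloud(n,d,s=None):
    v,u=np.mgrid[0:384,0:512]; px=np.c_[u.ravel(),v.ravel()]
    X=at_depth(n,px,d.ravel(),s); X[d.ravel()<=0]=np.nan; return X.reshape(384,512,3)
def load(name):
    z=np.load(f'pics/{name}.npz'); return z['im'],z['d'],dict(eef_pos=z['pos'],tool_rot=z['rot'])
E
python3 - <<'E'
from h import *
for n in('side','top','wrist'):
    cap(n,n+'0'); m=robot.camera_model(n); print(n,m['fovy'],m['k1'],pose(n,robot.state())[1].round(3))
    for t in ('stand','rod_grip','rack','bin','lamp_mid','prism_mid','case_mid','dial_mid','lug_front','rod_tip','bin_eye','near_eye','far_eye'):
        print(t,[(np.round(o['xy'],0),round(o['p'],2)) for o in robot.search_frame(t,n)] if t in('stand','rod_grip','rack','lug_front','near_eye') else '')
print(robot.state())
E
```

```text
pics
side 55.84974928138148 -0.08321460623132751 [ 0.521 -0.781  0.673]
stand [(array([172., 235.]), 0.91), (array([280., 248.]), 0.85)]
rod_grip [(array([226., 144.]), 0.58), (array([233., 176.]), 0.49)]
rack [(array([235., 191.]), 0.71)]
bin 
lamp_mid 
prism_mid 
case_mid 
dial_mid 
lug_front [(array([269., 231.]), 0.93), (array([168., 216.]), 0.84)]
rod_tip 
bin_eye 
near_eye [(array([281., 248.]), 0.72), (array([167., 231.]), 0.65)]
far_eye 
top 50.74912842515717 0.023659121447477283 [0.251 0.038 1.471]
stand [(array([311., 183.]), 0.66), (array([297., 255.]), 0.6)]
rod_grip [(array([118., 233.]), 0.8), (array([204., 209.]), 0.63)]
rack [(array([217., 215.]), 0.82)]
bin 
lamp_mid 
prism_mid 
case_mid 
dial_mid 
lug_front [(array([309., 184.]), 0.95), (array([294., 253.]), 0.88)]
rod_tip 
bin_eye 
near_eye [(array([312., 180.]), 0.76)]
far_eye 
wrist 71.16931561092655 -0.010074138048337093 [0.289 0.529 0.375]
stand []
rod_grip [(array([207.,  74.]), 0.88)]
rack []
bin 
lamp_mid 
prism_mid 
case_mid 
dial_mid 
lug_front []
rod_tip 
bin_eye 
near_eye []
far_eye 
{'time': 0.9, 'joint_positions': array([ 8.71292221e+01,  2.30131482e+00,  4.85949138e+00,  3.01171516e-04,
       -9.25619568e+01, -1.91216603e+01]), 'qd': array([-0.04717253, -0.09222663, -0.07355768,  0.00664127, -0.0789247 ,
        0.10408147]), 'effort': array([-5.29661902e-04, -3.67916787e+01,  3.47444773e+01,  6.93304583e+00,
       -9.66828848e-04, -3.40354667e-06]), 'eef_pos': array([0.22464672, 0.5563373 , 0.30388956]), 'tool_rot': array([[-3.74484439e-01, -9.27233199e-01,  1.94020525e-06],
       [-9.27233197e-01,  3.74484438e-01, -6.61576366e-05],
       [ 6.06169804e-05, -2.65740281e-05, -9.99999998e-01]]), 'wrist_force': array([ 0.04714232, -0.07612997,  0.01379263]), 'wrist_torque': array([ 0.04377889,  0.01468985, -0.01519221]), 'width': 0.08576725743607806}
```

View pics/side0.png

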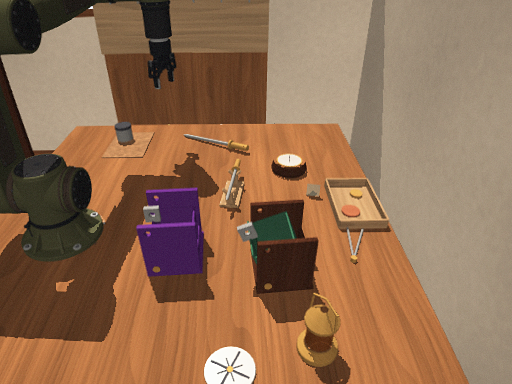

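View pics/top0.png

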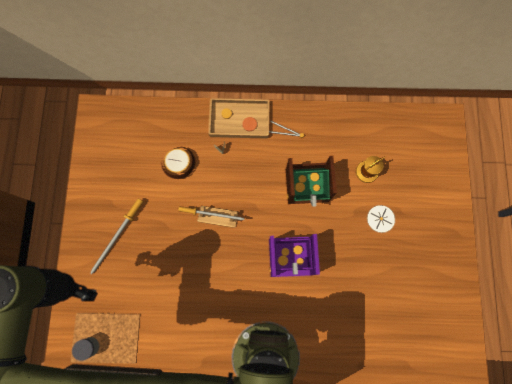

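View pics/wrist0.png

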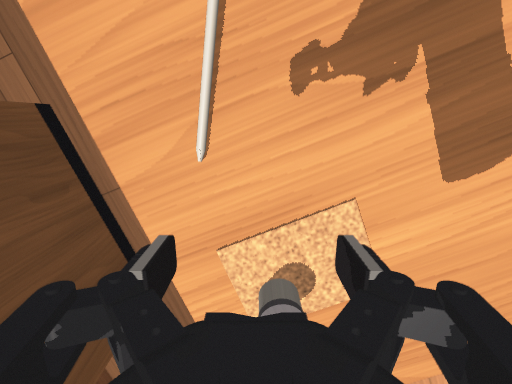

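```bash
python3 - <<'E'
import cv2
a=cv2.imread('pics/side0.png')[110:310,130:330]; b=cv2.imread('pics/top0.png')[140:300,180:340]
cv2.imwrite('pics/sc.png',cv2.resize(a,(600,600),interpolation=3)); cv2.imwrite('pics/tc.png',cv2.resize(b,(600,600),interpolation=3))
E
```

```text
(no output)
```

View pics/sc.png

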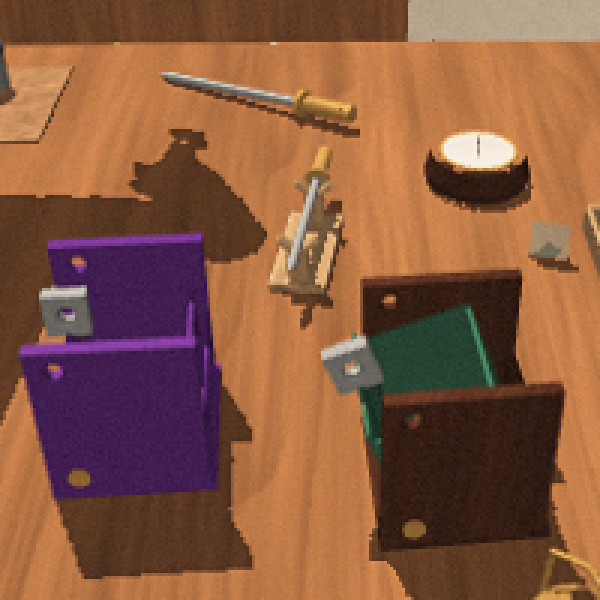

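View pics/tc.png

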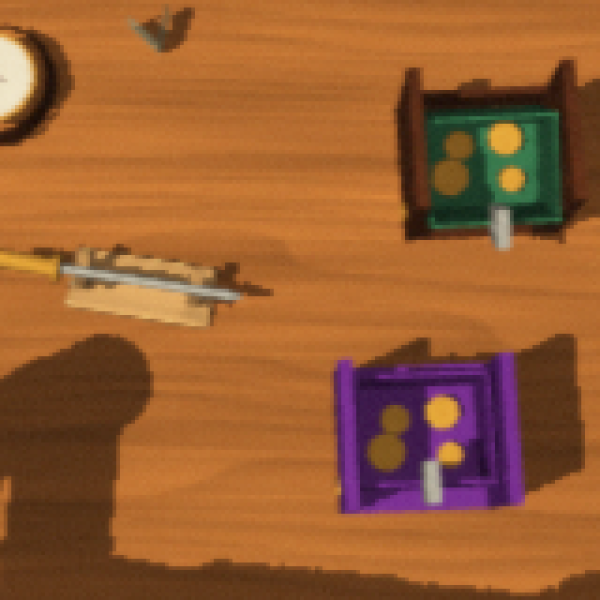

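The scene shows two rods. One lies in the light rack (top, handle around 190,210) and is smaller; the other lies loose on the bench (top 118,233) and is larger. There are also two stands: teak with the green bin (top 311,183) and the purple look-alike (297,255). I choose the racked rod and the teak stand. Next I'll get coarse positions.

```bash
python3 - <<'E'
from h import *
im,d,s=load('top0'); C=cloud('top',d)
im2,d2,s2=load('side0'); C2=cloud('side',d2)
def p(C,l): 
    for u,v in l: print((u,v),C[v,u].round(3))
print('top rod');p(C,[(182,210),(195,212),(204,213),(220,215),(240,217)])
print('top teak cheeks');p(C,[(290,162),(290,180),(290,200),(332,160),(334,180),(331,200),(314,197),(314,203)])
print('big rod');p(C,[(138,203),(125,220),(95,270)])
print('case,prism,lamp,dial');p(C,[(178,162),(222,148),(371,168),(381,218)])
print('side');p(C2,[(237,165),(235,180),(228,198),(246,232),(260,210),(300,205),(268,250),(268,286)])
# depth masses of cheeks z 0.14-0.16
for CC,n in((C,'top'),(C2,'side')):
    m=(CC[...,2]>.145)&(CC[...,2]<.165)&(CC[...,0]>.35)&(CC[...,0]<.65)&(CC[...,1]>-.4)&(CC[...,1]<.1)
    P=CC[m]; print(n,len(P),P.min(0),P.max(0))
E
```

```text
top rod
(182, 210) [0.49  0.307 0.056]
(195, 212) [0.482 0.259 0.063]
(204, 213) [0.482 0.229 0.05 ]
(220, 215) [0.476 0.172 0.048]
(240, 217) [0.47  0.101 0.051]
top teak cheeks
(290, 162) [ 0.646 -0.066  0.156]
(290, 180) [ 0.585 -0.067  0.152]
(290, 200) [ 0.533 -0.074  0.068]
(332, 160) [ 0.658 -0.208  0.154]
(334, 180) [ 0.587 -0.213  0.156]
(331, 200) [ 0.551 -0.231 -0.   ]
(314, 197) [ 0.529 -0.147  0.15 ]
(314, 203) [ 0.51  -0.148  0.144]
big rod
(138, 203) [0.516 0.472 0.029]
(125, 220) [0.454 0.516 0.021]
(95, 270) [0.275 0.612 0.   ]
case,prism,lamp,dial
(178, 162) [0.672 0.337 0.034]
(222, 148) [0.741 0.181 0.003]
(371, 168) [ 0.646 -0.352  0.108]
(381, 218) [ 0.487 -0.411  0.009]
side
(237, 165) [0.493 0.273 0.058]
(235, 180) [0.486 0.233 0.024]
(228, 198) [0.468 0.095 0.049]
(246, 232) [ 0.521 -0.001 -0.001]
(260, 210) [ 0.564  0.101 -0.002]
(300, 205) [ 0.653 -0.076  0.148]
(268, 250) [ 0.568 -0.21   0.127]
(268, 286) [ 0.57  -0.222  0.025]
top 412 [ 0.35000343 -0.34811192  0.14530907] [ 0.64997685 -0.00333348  0.16078101]
side 923 [ 0.35025174 -0.22391369  0.14501979] [ 0.64980544 -0.00432473  0.15643468]
```

```bash
python3 - <<'E'
from h import *
m=robot.camera_model('wrist'); print(np.round(m['hand_eye'],4),m['cx'],m['cy'])
s=robot.state(); R=np.array(s['tool_rot']); 
# goal view pose: tool y=+y world (psi 90), TCP above
def goal(P,psi):
    a=np.radians(psi); y=np.array([np.cos(a),np.sin(a),0]); z=np.array([0,0,-1.]); x=np.cross(y,z)
    G=np.c_[x,y,z]; from scipy.spatial.transform import Rotation as Ro
    print((R.T@(np.array(P)-s['eef_pos'])*1000).round(1), Ro.from_matrix(R.T@G).as_rotvec().round(3),x)
goal([.50,.0,.36],90); goal([.5,.3,.3],90)
E
```

```text
[[ 1.000e+00  8.000e-04 -1.300e-03  1.100e-03]
 [-4.000e-04  9.636e-01  2.672e-01 -6.940e-02]
 [ 1.400e-03 -2.672e-01  9.636e-01 -7.120e-02]
 [ 0.000e+00  0.000e+00  0.000e+00  1.000e+00]] 255.47215655837525 192.7531217579791
[ 412.7 -463.7  -56.1] [-0.    -0.     1.187] [-1.000000e+00  6.123234e-17  0.000000e+00]
[ 134.6 -351.3    3.9] [-0.    -0.     1.187] [-1.000000e+00  6.123234e-17  0.000000e+00]
```

```bash
cat >> h.py <<'E'
from scipy.spatial.transform import Rotation as Ro
def frame(psi):
    a=np.radians(psi); y=np.array([np.cos(a),np.sin(a),0]); z=np.array([0,0,-1.]); return np.c_[np.cross(y,z),y,z]
def go(P,psi):
    s=robot.state(); R=np.array(s['tool_rot']); G=frame(psi) if np.isscalar(psi) else psi
    d=R.T@(np.array(P)-s['eef_pos'])*1000; print('shift',d.round(1),np.linalg.norm(d).round(0),'rot',Ro.from_matrix(R.T@G).as_rotvec().round(3))
E
python3 -c "
from h import *
go([.48,.2,.29],90)"
```

```text
shift [ 234.8 -370.2   13.9] 439.0 rot [-0.    -0.     1.187]
```

arm_command([
  [[47, -74, 3], [0, 0, 0.18], 1],
  [[94, -148, 6], [0, 0, 0.36], 1],
  [[141, -222, 9], [0, 0, 0.54], 1],
  [[188, -296, 11], [0, 0, 0.72], 1],
  [[235, -370, 14], [0, 0, 0.9], 1],
])

```text
time: 1.52
eef_pos: [0.4072, 0.3006, 0.2941]
tool_rot: [[-0.961, -0.278, 0.001], [-0.278, 0.961, 0.001], [-0.001, 0.001, -1.0]]
wrist_force: [1.1, 0.2, -0.2]
width: 0.0851
```

```bash
python3 -c "
from h import *
go([.48,.2,.29],90)"
```

```text
shift [ -42.  -116.9    4.1] 124.0 rot [0.001 0.001 0.282]
```

arm_command([
  [[-21, -58, 2], [0, 0, 0.15], 1],
  [[-42, -117, 4], [0, 0, 0.28], 1],
  [[-42, -117, 4], [0, 0, 0.28], 1],
])

```text
time: 1.9
eef_pos: [0.4814, 0.1986, 0.2896]
tool_rot: [[-1.0, 0.0, -0.0], [0.0, 1.0, -0.001], [0.0, -0.001, -1.0]]
wrist_force: [0.1, 1.1, 0.0]
width: 0.0854
```

```bash
python3 -c "
from h import *
cap('wrist','w1')
print(robot.state()['eef_pos'],robot.state()['qd'].round(2))
print(robot.search_frame('rod_grip','wrist'),robot.search_frame('rod_tip','wrist'))
go([.55,-.12,.33],90)"
```

```text
[0.48063898 0.20026917 0.28967774] [ 3.36 -0.36 -0.04 -0.26  0.08 -0.04]
[{'xy': [254.5, 194.9], 'p': 0.75}] [{'xy': [257.0, 192.8], 'p': 0.62}]
shift [ -67.9 -322.7  -40.2] 332.0 rot [ 0.    -0.     0.007]
```

View pics/w1.png

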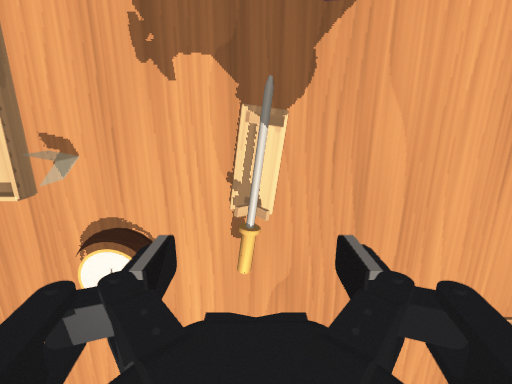

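Wrist view: the rod lies in the rack with its tip at (270,77), flange at (250,229) and handle end at (244,273). The prism is at left (60,160), the case at lower left. Now a view of the stand.

arm_command([
  [[-14, -62, -10], [0, 0, 0], 0],
  [[-28, -124, -20], [0, 0, 0], 0],
  [[-42, -186, -30], [0, 0, 0], 0],
  [[-56, -248, -40], [0, 0, 0], 0],
  [[-68, -300, -40], [0, 0, 0], 0],
])

```text
time: 2.68
eef_pos: [0.5504, -0.0977, 0.3312]
tool_rot: [[-1.0, -0.011, 0.002], [-0.011, 1.0, 0.0], [-0.002, 0.0, -1.0]]
wrist_force: [1.6, 0.2, -0.0]
width: -0.0001
```

arm_command([
  [[0, -15, 0], [0, 0, 0], 0],
  [[0, -15, 0], [0, 0, 0], 0],
  [[0, -15, 0], [0, 0, 0], 0],
])

```text
time: 3.05
eef_pos: [0.5501, -0.1108, 0.3299]
tool_rot: [[-1.0, -0.009, 0.0], [-0.009, 1.0, 0.0], [-0.0, 0.0, -1.0]]
wrist_force: [0.6, 0.6, -0.5]
width: -0.0002
```

```bash
python3 -c "
from h import *
cap('wrist','w2')
print(robot.state()['eef_pos'],robot.state()['qd'].round(2))
print(robot.search_frame('lug_front','wrist'),robot.search_frame('near_eye','wrist'))
"
```

```text
[ 0.55006868 -0.11077283  0.33000038] [-0.07 -0.14  0.03  0.08 -0.04  0.13]
[{'xy': [431.6, 203.4], 'p': 0.67}, {'xy': [225.1, 154.1], 'p': 0.63}] [{'xy': [209.0, 149.4], 'p': 0.76}, {'xy': [427.3, 206.7], 'p': 0.73}]
```

View pics/w2.png

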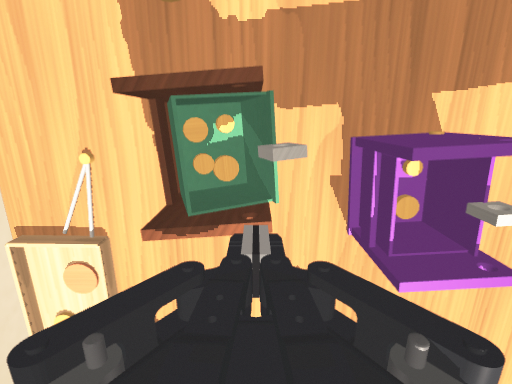

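The picture shows the teak stand with its right cheek top from (113,85) to (263,72) and its left cheek top from (143,230) to (270,212), partly hidden by the gripper. The lug is at (283,152), and the purple look-alike is at right. Next I'll measure the cheek tops.

```bash
python3 - <<'E'
from h import *
im,d,s=load('w2'); C=cloud('wrist',d,s)
im=cv2.resize(im[40:260,80:340,::-1],None,fx=3,fy=3,interpolation=2); cv2.imwrite('pics/w2c.png',im)
m=(C[...,2]>.149)&(C[...,2]<.162)&(C[...,0]>.5)
v,u=np.where(m)
for lo,hi in((40,110),(180,245)):
    k=(v>lo)&(v<hi)&(u<275)&(u>90); P=C[v[k],u[k]]
    r=cv2.minAreaRect((P[:,:2]*1000).astype(np.float32)); print(len(P),'z',np.median(P[:,2]),r, cv2.boxPoints(r).round(1).tolist())
k=(u>255)&(u<310)&(v>135)&(v<165); P=C[v[k],u[k]]
print('lug',len(P),P.min(0),P.max(0)); print(C[150:156:2,262:308:4].round(3)[1])
E
```

```text
2398 z 0.156169273384956 ((611.1376953125, -211.39402770996094), (129.45188903808594, 12.597719192504883), 4.729585647583008) [[546.0999755859375, -210.5], [547.2000122070312, -223.0], [676.2000122070312, -212.3000030517578], [675.0999755859375, -199.8000030517578]]
1593 z 0.15614065369113628 ((600.0883178710938, -72.45267486572266), (130.19236755371094, 13.241188049316406), 4.431593894958496) [[534.7000122070312, -70.9000015258789], [535.7000122070312, -84.0999984741211], [665.5, -74.0], [664.5, -60.79999923706055]]
lug 200 [ 0.52030436 -0.15445495  0.14902449] [ 0.53832497 -0.14236694  0.15438288]
[[ 0.545 -0.147  0.129]
 [ 0.542 -0.148  0.139]
 [ 0.538 -0.149  0.148]
 [ 0.535 -0.15   0.153]
 [ 0.531 -0.15   0.151]
 [ 0.527 -0.15   0.149]
 [ 0.523 -0.15   0.149]
 [ 0.519 -0.15   0.148]
 [ 0.515 -0.149  0.145]
 [ 0.511 -0.149  0.145]
 [ 0.507 -0.149  0.143]
 [ 0.503 -0.149  0.141]]
```

View pics/w2c.png

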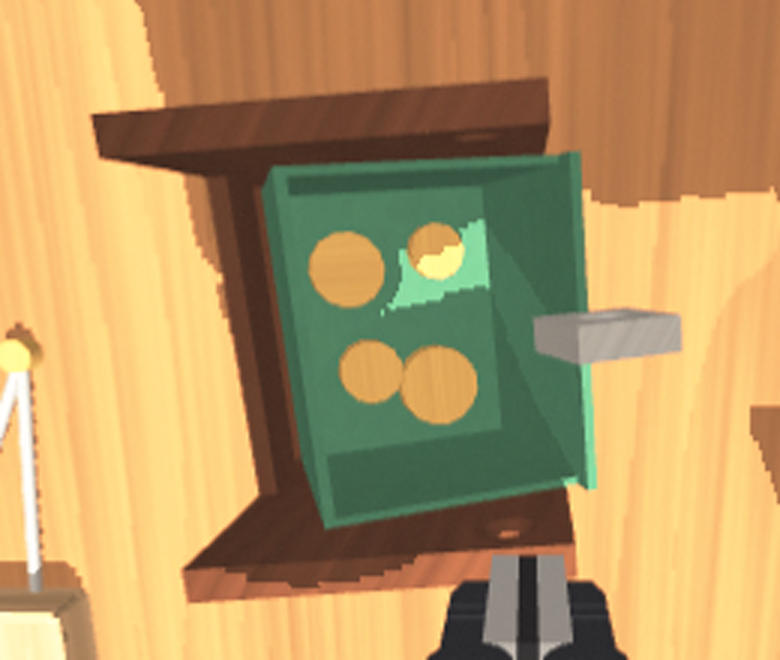

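```bash
cat >> h.py <<'E'
YAW=np.radians(4.55); SX=np.array([np.cos(YAW),np.sin(YAW),0]); SY=np.array([-np.sin(YAW),np.cos(YAW),0])
SO=np.array([.6106,-.1415,0])
def S(x,y,z): return SO+SX*x+SY*y+np.array([0,0,z])
def L(P): d=np.asarray(P)-SO; return np.array([d@SX,d@SY,d[2]])
E
python3 -c "
from h import *
go(S(-.145,0,.25),94.55); go(S(-.145,0,.201),94.55)
im,d,s=load('w2'); C=cloud('wrist',d,s)
m=(C[...,2]>.147)&(C[...,2]<.165)&(C[...,0]<.48)
print(C[m].min(0),C[m].max(0))"
```

```text
shift [ 84.4 -41.2  80. ] 123.0 rot [ 0.     0.001 -0.07 ]
shift [ 84.5 -41.2 129. ] 160.0 rot [ 0.     0.001 -0.07 ]
[ 0.27480657 -0.16166207  0.14701661] [ 0.41004505 -0.00328668  0.1581802 ]
```

arm_command([
  [[42, -20, 10], [0, 0, -0.04], 0],
  [[84, -41, 30], [0, 0, -0.07], 0],
  [[84, -41, 80], [0, 0, -0.07], 0],
  [[84, -41, 129], [0, 0, -0.07], 0],
  [[84, -41, 129], [0, 0, -0.07], 0],
])

```text
time: 3.82
eef_pos: [0.4645, -0.1533, 0.1974]
tool_rot: [[-0.997, -0.078, -0.007], [-0.078, 0.997, 0.001], [0.007, 0.001, -1.0]]
wrist_force: [-0.5, 0.8, -0.1]
width: 0.0001
```

```bash
python3 -c "
from h import *
s=robot.state(); print(s['eef_pos'],L(s['eef_pos']).round(4),s['wrist_force'].round(2),s['tool_rot'].round(3)); go(S(-.0805,0,.201),94.55)"
```

```text
[ 0.46454524 -0.15334278  0.19737496] [-0.1465 -0.0002  0.1974] [-0.5   0.8  -0.12] [[-0.997 -0.078 -0.007]
 [-0.078  0.997  0.001]
 [ 0.007  0.001 -1.   ]]
shift [-66.    0.3  -4.1] 66.0 rot [ 0.001 -0.007 -0.001]
```

Push (tool −x is stand +x), with force watched.

arm_command([
  [[-10, 0, -3], [0, 0, 0], 0],
  [[-22, 0, -3], [0, 0, 0], 0],
  [[-34, 0, -3], [0, 0, 0], 0],
  [[-45, 0, -3], [0, 0, 0], 0],
  [[-53, 0, -3], [0, 0, 0], 0],
])

```text
time: 4.45
eef_pos: [0.5234, -0.15, 0.2175]
tool_rot: [[-0.997, -0.08, 0.017], [-0.08, 0.997, -0.004], [-0.017, -0.005, -1.0]]
wrist_force: [-15.0, 14.8, 48.6]
width: -0.0002
```

```bash
python3 -c "
from h import *
s=robot.state(); print(s['eef_pos'],L(s['eef_pos']).round(4),s['wrist_force'].round(2),s['tool_rot'].round(3)); cap('side','s1'); cap('wrist','w3')
im=cv2.imread('pics/s1.png')[150:310,200:360];cv2.imwrite('pics/s1c.png',cv2.resize(im,(600,600),interpolation=3))"
```

```text
[ 0.52338426 -0.14999476  0.21753509] [-0.0876 -0.0015  0.2175] [-15.04  14.84  48.58] [[-0.997 -0.08   0.017]
 [-0.08   0.997 -0.004]
 [-0.017 -0.005 -1.   ]]
```

View pics/s1c.png

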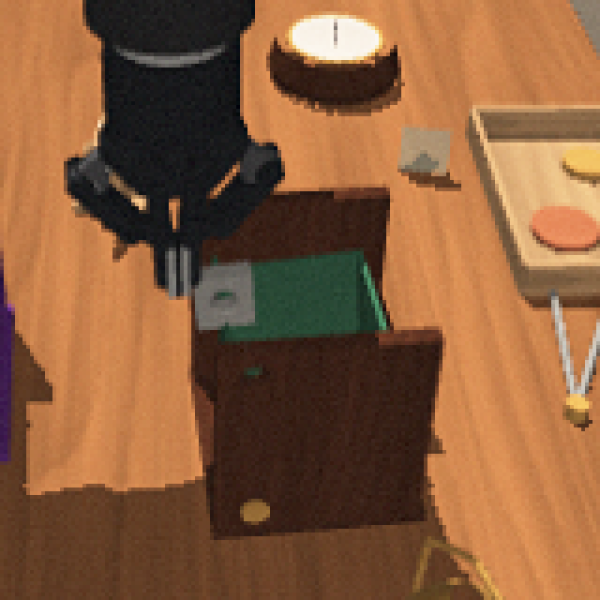

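Wrist force is 48 N upward: the lug corner is riding under the finger's wider link. I'll back off and push again with only the fingertip engaged.

arm_command([
  [[12, 0, -14], [0, 0, 0], 0],
  [[24, 0, -16], [0, 0, 0], 0],
  [[24, 0, -16], [0, 0, 0], 0],
])

```text
time: 4.92
eef_pos: [0.4948, -0.1519, 0.2194]
tool_rot: [[-0.997, -0.077, -0.001], [-0.077, 0.997, 0.0], [0.0, 0.0, -1.0]]
wrist_force: [-0.1, -0.1, -0.0]
width: -0.0001
```

```bash
python3 -c "
from h import *
cap('wrist','w3')
s=robot.state(); print(s['eef_pos'],L(s['eef_pos']).round(4),s['wrist_force'].round(2),s['tool_rot'].round(3)); cap('side','s2')
im=cv2.imread('pics/s2.png')[150:310,200:360];cv2.imwrite('pics/s2c.png',cv2.resize(im,(600,600),interpolation=3))"
```

```text
[ 0.49493439 -0.15191803  0.2189867 ] [-0.1161 -0.0012  0.219 ] [0.19 0.33 0.07] [[-0.997 -0.077 -0.001]
 [-0.077  0.997  0.   ]
 [ 0.001  0.    -1.   ]]
```

View pics/s2c.png

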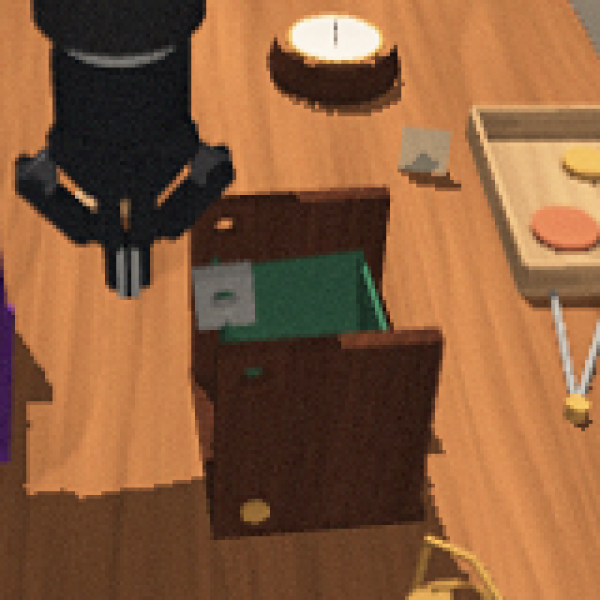

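View pics/w3.png

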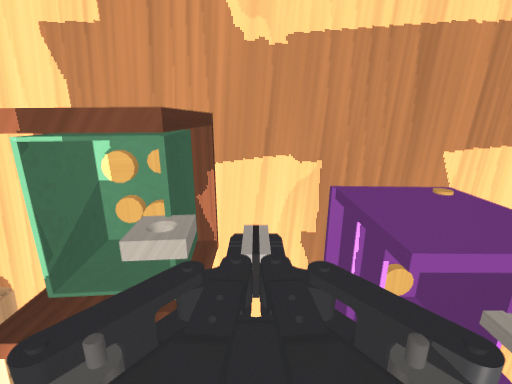

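```bash
python3 - <<'E'
from h import *
im,d,s=load('w3'); C=cloud('wrist',d,s)
M=(C-SO); X=M@SX; Y=M@SY; Z=C[...,2]
m=(Z>.14)&(Z<.17)&(np.abs(Y)<.012)&(X<-.02)&(X>-.1)
v,u=np.where(m); print(u.min(),u.max(),v.min(),v.max())
x=X[m];z=Z[m]
k=z>.148
print('top x',x[k].min(),x[k].max(),'y',Y[m].min(),Y[m].max(),'slope',np.polyfit(x[k],z[k],1),np.median(z[k]))
for a in np.arange(-.08,-.02,.006): q=(x>=a)&(x<a+.006); print(round(a,3),q.sum(),z[q].max() if q.any() else '',np.median(z[q]) if q.any() else '')
E
```

```text
119 190 228 260
top x -0.07671430861287147 -0.03960110365753985 y -0.007071049288130101 0.006355600379389328 slope [0.07243711 0.15896887] 0.15524537809828196
-0.08 203 0.15550641581977015 0.15249945458596448
-0.074 321 0.1558651514422237 0.15427521803573033
-0.068 316 0.15697370672025102 0.1546299453470178
-0.062 307 0.157457101002164 0.15525312653924692
-0.056 313 0.157624703093426 0.15575293867568196
-0.05 336 0.1581294689343711 0.15622173189710495
-0.044 231 0.15834716079869682 0.15634320300017363
-0.038 0  
-0.032 0  
-0.026 0
```

arm_command([
  [[-12, 0, 4], [0, 0, 0], 0],
  [[-22, 0, 4], [0, 0, 0], 0],
  [[-28, 0, 4], [0, 0, 0], 0],
  [[-33, 0, 4], [0, 0, 0], 0],
  [[-36, 0, 4], [0, 0, 0], 0],
])

```text
time: 5.65
eef_pos: [0.531, -0.1492, 0.216]
tool_rot: [[-0.997, -0.077, -0.001], [-0.077, 0.997, -0.0], [0.001, -0.0, -1.0]]
wrist_force: [-8.9, 0.3, 5.1]
width: 0.0
```

```bash
python3 -c "
from h import *
s=robot.state(); print(s['eef_pos'],L(s['eef_pos']).round(4),s['wrist_force'].round(2))"
```

```text
[ 0.53100401 -0.14922534  0.21602305] [-0.08   -0.0014  0.216 ] [-8.9   0.31  5.11]
```

arm_command([
  [[-3, 0, 0], [0, 0, 0], 0],
  [[-6, 0, 0], [0, 0, 0], 0],
  [[-6, 0, 0], [0, 0, 0], 0],
])

```text
time: 6.02
eef_pos: [0.5326, -0.1493, 0.216]
tool_rot: [[-0.997, -0.076, -0.013], [-0.076, 0.997, -0.001], [0.013, 0.0, -1.0]]
wrist_force: [-25.5, 3.4, 13.1]
width: -0.0
```

```bash
python3 -c "
from h import *
s=robot.state(); print(s['eef_pos'],L(s['eef_pos']).round(4),s['wrist_force'].round(2))"
```

```text
[ 0.5325611  -0.14930237  0.21596719] [-0.0784 -0.0016  0.216 ] [-25.54   3.37  13.07]
```

The force rises to 25 N with little travel, so the bin is on its stop. Backing off to check.

arm_command([
  [[6, 0, 0], [0, 0, 0], 0],
  [[30, 0, -2], [0, 0, 0], 0],
  [[45, 0, -60], [0, 0, 0], 0.5],
  [[45, 0, -110], [0, 0, 0], 1],
  [[45, 0, -110], [0, 0, 0], 1],
])

```text
time: 6.65
eef_pos: [0.4931, -0.1525, 0.3311]
tool_rot: [[-0.997, -0.077, 0.009], [-0.077, 0.997, -0.001], [-0.009, -0.002, -1.0]]
wrist_force: [-0.7, 0.1, -0.7]
width: 0.0544
```

```bash
python3 - <<'E'
from h import *
cap('wrist','w4')
im,d,s=load('w4'); C=cloud('wrist',d,s); print(s['eef_pos'])
M=(C-SO); X=M@SX; Y=M@SY; Z=C[...,2]
m=(Z>.14)&(Z<.17)&(np.abs(Y)<.012)&(X<-.02)&(X>-.1)
v,u=np.where(m); print(u.min(),u.max(),v.min(),v.max())
x=X[m];z=Z[m]; k=z>.148
print('top x',x[k].min(),x[k].max(),'y',Y[m].min(),Y[m].max(),'slope',np.polyfit(x[k],z[k],1),np.median(z[k]))
for sg in(1,-1):
    m=(Z>.149)&(Z<.163)&(abs(sg*Y-.07)<.012)&(abs(X)<.09); P=C[m]
    r=cv2.minAreaRect((P[:,:2]*1000).astype(np.float32)); print(sg,len(P),X[m].min(),X[m].max(),r)
E
```

```text
[ 0.49309858 -0.15246343  0.33110744]
167 207 185 201
top x -0.06625309796835478 -0.029842162866230194 y -0.0067277718253493015 0.005873465667296463 slope [0.01552764 0.15640906] 0.15621433083860647
1 1070 -0.07040977727491578 0.05984759150962037 ((599.8366088867188, -72.81697845458984), (130.25962829589844, 12.905767440795898), 4.691012859344482)
-1 2009 -0.07003059616460201 0.06117437980592992 ((611.7450561523438, -211.68374633789062), (131.17507934570312, 11.908238410949707), 4.795995712280273)
```

View pics/w4.png

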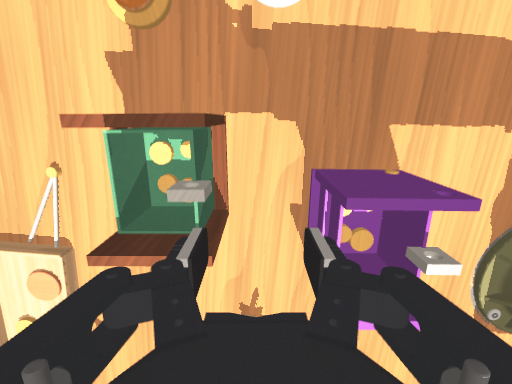

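The bin is shut: lug front at local x −66.3 mm with its top level. Now the rod pose from w1's depth.

```bash
sed -i 's/YAW=np.radians(4.55)/YAW=np.radians(4.7)/; s/SO=np.array(\[.6106,-.1415,0\])/SO=np.array([.6107,-.1417,0])/' h.py
cat >> h.py <<'E'
def rodfit(name,cam='wrist'):
    im,d,s=load(name); C=cloud(cam,d,s)
    hsv=cv2.cvtColor(im,cv2.COLOR_RGB2HSV)
    return im,C,hsv,s
E
python3 - <<'E'
from h import *
im,C,hsv,s=rodfit('w1')
for v in range(76,276,10):
    row=C[v,225:290]; k=(row[:,2]>.04)
    if k.any():
        w=np.where(k)[0]; print(v,w.min()+225,w.max()+225,row[k].mean(0).round(4),'zmax',row[k][:,2].max().round(4))
print('eye',S(-.048,.076,.135))
go([.49,.24,.30],90)
E
python3 -c "
import cv2
cv2.imwrite('pics/w1c.png',cv2.resize(cv2.imread('pics/w1.png')[65:285,200:320],None,fx=2.7,fy=2.7,interpolation=2))"
```

```text
76 268 272 [0.4673 0.0858 0.0526] zmax 0.054
86 265 273 [0.4683 0.096  0.0544] zmax 0.0567
96 263 272 [0.4698 0.1061 0.0544] zmax 0.0571
106 262 270 [0.4713 0.1164 0.055 ] zmax 0.0566
116 246 284 [0.4723 0.1269 0.0558] zmax 0.0605
126 259 282 [0.4686 0.1375 0.0566] zmax 0.061
136 258 266 [0.4754 0.1484 0.055 ] zmax 0.0559
146 257 264 [0.477  0.1595 0.055 ] zmax 0.0567
156 255 262 [0.4793 0.1708 0.0548] zmax 0.0568
166 254 262 [0.4798 0.1822 0.0552] zmax 0.0569
176 253 260 [0.4815 0.1939 0.0554] zmax 0.057
186 251 259 [0.4833 0.2061 0.0546] zmax 0.0575
196 250 257 [0.485  0.2182 0.055 ] zmax 0.0565
206 235 260 [0.4922 0.2312 0.0537] zmax 0.0583
216 236 268 [0.4841 0.2428 0.057 ] zmax 0.0614
226 239 259 [0.4906 0.2573 0.0531] zmax 0.0568
236 241 255 [0.4919 0.2687 0.0574] zmax 0.0611
246 240 253 [0.4938 0.282  0.058 ] zmax 0.0602
256 239 252 [0.4952 0.2958 0.058 ] zmax 0.0605
266 237 250 [0.4979 0.31   0.0578] zmax 0.0606
eye [ 0.55663408 -0.06988861  0.135     ]
shift [-27.3 391.1  28.1] 393.0 rot [0.    0.005 0.077]
```

View pics/w1c.png

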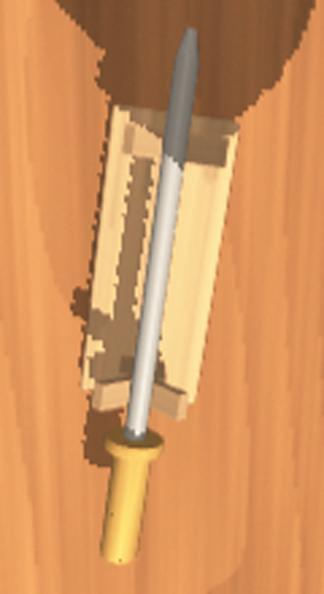

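```bash
python3 -c "
from h import *
go([.4937,.2838,.24],82.4)"
```

```text
shift [-34.  434.5  88.1] 445.0 rot [0.    0.005 0.21 ]
```

arm_command([
  [[-5, 60, 5], [0, 0, 0.04], 1],
  [[-10, 120, 10], [0, 0, 0.08], 1],
  [[-15, 180, 15], [0, 0, 0.12], 1],
  [[-20, 240, 20], [0, 0, 0.16], 1],
  [[-25, 300, 30], [0, 0, 0.21], 1],
])

```text
time: 7.32
eef_pos: [0.4936, 0.151, 0.2947]
tool_rot: [[-0.991, 0.134, -0.0], [0.134, 0.991, 0.0], [0.0, -0.0, -1.0]]
wrist_force: [0.4, 0.5, -0.0]
width: 0.0853
```

```bash
python3 -c "
from h import *
go([.4937,.2838,.24],82.4)"
```

```text
shift [ 17.7 131.6  54.7] 144.0 rot [-0.    -0.    -0.002]
```

arm_command([
  [[6, 50, 15], [0, 0, 0], 1],
  [[12, 95, 35], [0, 0, 0], 1],
  [[18, 132, 55], [0, 0, 0], 1],
  [[18, 132, 55], [0, 0, 0], 1],
  [[18, 132, 55], [0, 0, 0], 1],
])

```text
time: 7.95
eef_pos: [0.4937, 0.2819, 0.2401]
tool_rot: [[-0.991, 0.132, -0.001], [0.132, 0.991, -0.001], [0.001, -0.001, -1.0]]
wrist_force: [0.9, -0.9, 0.0]
width: 0.0853
```

```bash
python3 - <<'E'
from h import *
cap('wrist','w5')
im,C,hsv,s=rodfit('w5'); print(s['eef_pos'])
for v in range(6,330,12):
    row=C[v,190:330]; p=row; k=(row[:,2]>.042)&(row[:,2]<.075)
    if k.any():
        w=np.where(k)[0]; print(v,w.min()+190,w.max()+190,row[k].mean(0).round(4),'zmax',row[k][:,2].max().round(4))
go([.4937,.2838,.104],82.4)
E
```

```text
[0.49367431 0.28191126 0.24009954]
6 233 283 [0.4722 0.1245 0.0571] zmax 0.0614
18 233 283 [0.4731 0.1328 0.0558] zmax 0.0617
30 252 263 [0.4747 0.1416 0.0554] zmax 0.0571
42 252 263 [0.4759 0.1506 0.0549] zmax 0.057
54 252 263 [0.4771 0.16   0.055 ] zmax 0.0569
66 252 263 [0.4783 0.1694 0.0542] zmax 0.0564
78 252 263 [0.48   0.1791 0.0545] zmax 0.0566
90 252 262 [0.4814 0.1891 0.0549] zmax 0.0563
102 253 262 [0.4823 0.1993 0.0555] zmax 0.0566
114 253 262 [0.4836 0.2097 0.0552] zmax 0.0572
126 253 262 [0.485  0.2203 0.0546] zmax 0.0564
138 253 262 [0.4864 0.2311 0.0554] zmax 0.0564
150 235 279 [0.4888 0.242  0.0559] zmax 0.0616
162 253 262 [0.4894 0.2536 0.055 ] zmax 0.056
174 249 266 [0.4907 0.2635 0.0637] zmax 0.0655
186 249 266 [0.4924 0.2764 0.0583] zmax 0.0611
198 249 266 [0.494  0.2886 0.0579] zmax 0.0604
210 249 265 [0.4961 0.3007 0.0584] zmax 0.0612
222 249 265 [0.498  0.3135 0.058 ] zmax 0.0608
shift [  0.5   2.1 136.9] 137.0 rot [-0.     0.    -0.001]
```

View pics/w5.png

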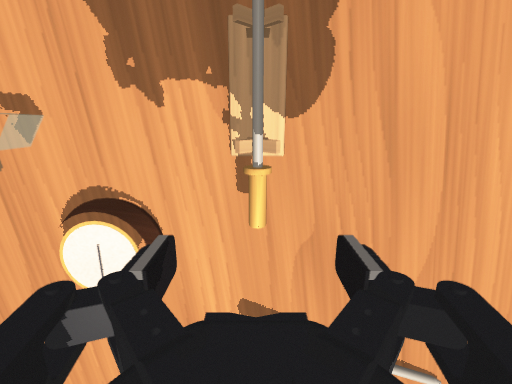

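Second view agrees: the rod axis runs along column ~257, with the flange at row 168 and handle end at row 228. Heights and positions match within about 1 mm. Descending to grip it, about 8 mm towards the flange.

arm_command([
  [[0, 1, 45], [0, 0, 0], 1],
  [[0, 1, 95], [0, 0, 0], 1],
  [[0, 1, 125], [0, 0, 0], 1],
  [[0, 1, 136], [0, 0, 0], 1],
  [[0, 1, 136], [0, 0, 0], 1],
])

```text
time: 8.62
eef_pos: [0.4943, 0.2828, 0.1055]
tool_rot: [[-0.991, 0.133, 0.001], [0.133, 0.991, 0.0], [-0.001, 0.0, -1.0]]
wrist_force: [0.4, -0.1, 0.9]
width: 0.0853
```

arm_command([
  [[0, 0, 0], [0, 0, 0], 0.4],
  [[0, 0, 0], [0, 0, 0], 0.1],
  [[0, 0, 0], [0, 0, 0], 0],
  [[0, 0, 0], [0, 0, 0], 0],
  [[0, 0, 0], [0, 0, 0], 0],
], force=80)

```text
time: 9.25
eef_pos: [0.4935, 0.2834, 0.1051]
tool_rot: [[-0.991, 0.133, -0.001], [0.133, 0.991, 0.0], [0.001, -0.0, -1.0]]
wrist_force: [-4.1, 0.5, 4.0]
width: 0.0154
```

```bash
python3 -c "
from h import *
s=robot.state(); print(s['eef_pos'],s['width'],s['wrist_force'].round(2),s['wrist_torque'].round(2))"
```

```text
[0.49354243 0.28335651 0.10514024] 0.015388340561492131 [-4.11  0.5   3.95] [ 0.08  1.55 -0.17]
```

arm_command([
  [[0, 0, -10], [0, 0, 0], 0],
  [[0, 0, -30], [0, 0, 0], 0],
  [[0, 0, -60], [0, 0, 0], 0],
  [[0, 0, -90], [0, 0, 0], 0],
  [[0, 0, -90], [0, 0, 0], 0],
], force=100)

```text
time: 9.88
eef_pos: [0.495, 0.2837, 0.1982]
tool_rot: [[-0.991, 0.133, 0.005], [0.133, 0.991, 0.003], [-0.004, 0.004, -1.0]]
wrist_force: [-0.4, 0.3, -1.6]
width: 0.0154
```

```bash
python3 -c "
from h import *
s=robot.state(); print(s['eef_pos'],s['width'],s['wrist_force'].round(2),s['wrist_torque'].round(2))
cap('wrist','w6');cap('side','s6');im=cv2.imread('pics/s6.png')[100:230,170:300];cv2.imwrite('pics/s6c.png',cv2.resize(im,(600,600),interpolation=3))"
```

```text
[0.49502288 0.2836938  0.19816426] 0.015368695845893279 [-0.4   0.3  -1.58] [0.13 0.02 0.01]
```

View pics/w6.png

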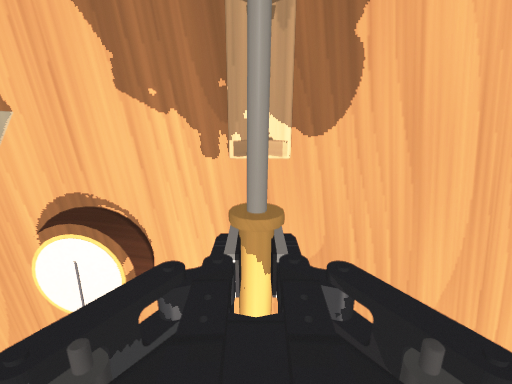

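View pics/s6c.png

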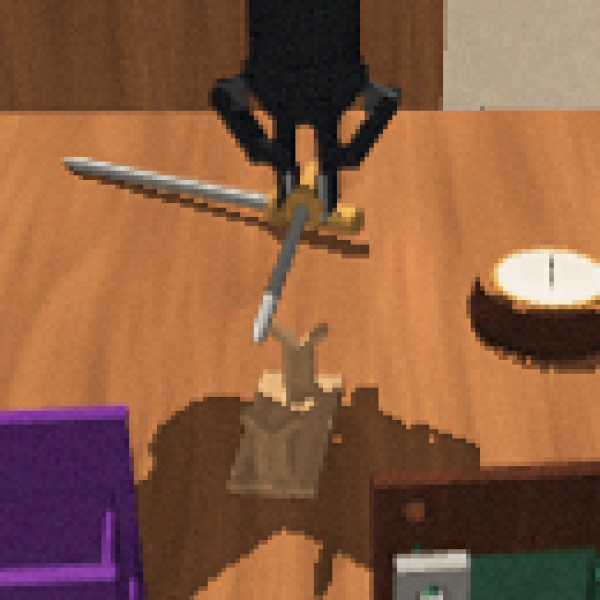

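The rod is held, with a load of 1.6 N. Now measure its pose in the tool frame.

```bash
cat >> h.py <<'E'
def rodtool(name):
    im,C,hsv,s=rodfit(name)
    T=(C-np.array(s['eef_pos']))@np.array(s['tool_rot'])  # tool coords
    out=[]
    for v in range(0,215,3):
        row=T[v,225:300]; k=(abs(row[:,0])<.02)&(row[:,2]>.02)&(row[:,2]<.095)
        if k.sum()>5:
            r=row[k]; w=np.where(k)[0]+225
            i=len(r)//2; out.append([v,r[:,0].mean(),r[:,1].mean(),np.sort(r[:,2])[:3].mean(),w.min(),w.max()])
    return np.array(out),s
def shank(name,ylo=-.2,yhi=-.04):
    # cloud-based cylinder-axis fit in tool frame
    im,C,hsv,s=rodfit(name)
    T=((C-np.array(s['eef_pos']))@np.array(s['tool_rot'])).reshape(-1,3)
    H=np.array(robot.camera_model('wrist')['hand_eye']); 
    k=(abs(T[:,0])<.02)&(T[:,2]>.02)&(T[:,2]<.10)&(T[:,1]>ylo)&(T[:,1]<yhi); P=T[k]
    from scipy.optimize import least_squares
    def f(q):
        dx=P[:,0]-(q[0]+q[1]*P[:,1]); dz=P[:,2]-(q[2]+q[3]*P[:,1]); return np.hypot(dx,dz)-.005
    r=least_squares(f,[0,0,.059,0],loss='soft_l1',f_scale=.001)
    return r.x,len(P),np.sqrt(np.mean(r.fun**2))
E
python3 - <<'E'
from h import *
o,s=rodtool('w6')
for r in o[::6]: print(r.round(4))
print(shank('w6'))
E
```

```text
[ 0.000e+00 -0.000e+00 -1.143e-01  4.960e-02  2.470e+02  2.710e+02]
[ 1.80e+01  0.00e+00 -1.08e-01  4.92e-02  2.47e+02  2.71e+02]
[ 3.600e+01 -2.000e-04 -1.015e-01  4.940e-02  2.470e+02  2.700e+02]
[ 5.40e+01 -2.00e-04 -9.48e-02  4.90e-02  2.47e+02  2.70e+02]
[ 7.20e+01 -3.00e-04 -8.79e-02  4.96e-02  2.47e+02  2.69e+02]
[ 9.00e+01 -2.00e-04 -8.08e-02  4.88e-02  2.47e+02  2.69e+02]
[ 1.08e+02 -5.00e-04 -7.34e-02  4.93e-02  2.47e+02  2.68e+02]
[ 1.26e+02 -5.00e-04 -6.58e-02  4.94e-02  2.47e+02  2.68e+02]
[ 1.44e+02 -8.00e-04 -5.80e-02  4.97e-02  2.47e+02  2.67e+02]
[ 1.62e+02 -7.00e-04 -4.98e-02  4.94e-02  2.47e+02  2.67e+02]
[ 1.80e+02 -7.00e-04 -4.14e-02  4.90e-02  2.47e+02  2.67e+02]
[ 1.98e+02 -9.00e-04 -3.26e-02  4.96e-02  2.47e+02  2.66e+02]
(array([-0.00106288, -0.00868814,  0.04589048, -0.00412252]), 4159, np.float64(0.0016812822173968667))
```

```bash
cat >> h.py <<'E'
A=np.array([-.0013,0,.055]); TIP=np.array([.001,-.2007,.055])
EYE=np.array([-.048,.076,.135])
def ins(gap,ey=EYE,psi=95.35,A=A,TIP=TIP):
    """tip `gap` m outside near eye along stand +y"""
    G=frame(psi); tip=S(ey[0],ey[1]+gap,ey[2]); P=tip-G@TIP
    print('rod dir err',(L(SO+G@(A-TIP))/.2007).round(4)); print('TCP',P.round(4)); go(P,psi)
def tipw(s=None):
    s=s or robot.state(); p=np.array(s['eef_pos']); R=np.array(s['tool_rot'])
    t=L(p+R@TIP); a=L(p+R@A); print('tip rel near eye mm',((t-EYE)*1000).round(1),'dir',((a-t)/.2007).round(4),'F',np.round(s['wrist_force'],1),'w',round(float(s['width']),4))
E
python3 -c "
from h import *
tipw(); ins(.03)"
```

```text
tip rel near eye mm [-77.6 161.1   4.4] dir [2.248e-01 9.745e-01 2.000e-04] F [-0.2 -0.2 -2.1] w 0.0151
rod dir err [1.0000e-04 1.0001e+00 0.0000e+00]
TCP [0.5365 0.1599 0.19  ]
shift [ -58.7 -116.4    4.4] 130.0 rot [ 0.    -0.    -0.227]
```

arm_command([
  [[-12, -20, 1], [0, 0, -0.06], 0],
  [[-25, -45, 2], [0, 0, -0.12], 0],
  [[-40, -75, 3], [0, 0, -0.18], 0],
  [[-59, -116, 4], [0, 0, -0.227], 0],
  [[-59, -116, 4], [0, 0, -0.227], 0],
])

```text
time: 10.6
eef_pos: [0.537, 0.1578, 0.1891]
tool_rot: [[-0.996, -0.091, -0.002], [-0.091, 0.996, -0.002], [0.003, -0.002, -1.0]]
wrist_force: [0.1, 1.1, -1.3]
width: 0.0146
```

arm_command([
  [[0, 0, 0], [0, 0, 0], 0],
  [[0, 0, 0], [0, 0, 0], 0],
])

```text
time: 10.85
eef_pos: [0.5366, 0.161, 0.1902]
tool_rot: [[-0.996, -0.095, -0.001], [-0.095, 0.996, -0.0], [0.001, -0.0, -1.0]]
wrist_force: [0.2, -0.7, -1.6]
width: 0.0152
```

```bash
python3 -c "
from h import *
cap('wrist','w7');tipw();cap('side','s7');cap('top','t7');print(robot.state()['tool_rot'].round(4))
im=cv2.imread('pics/s7.png')[170:290,220:340];cv2.imwrite('pics/s7c.png',cv2.resize(im,(600,600),interpolation=3))
im=cv2.imread('pics/w7.png')[0:230,150:400];cv2.imwrite('pics/w7c.png',cv2.resize(im,None,fx=2.5,fy=2.5,interpolation=3))"
```

```text
tip rel near eye mm [ 0.6 31.1  0.5] dir [-1.5000e-03  1.0001e+00 -2.0000e-04] F [ 0.2 -0.4 -1.6] w 0.0148
[[-9.955e-01 -9.490e-02 -1.000e-04]
 [-9.490e-02  9.955e-01 -1.000e-04]
 [ 1.000e-04 -1.000e-04 -1.000e+00]]
```

View pics/s7c.png

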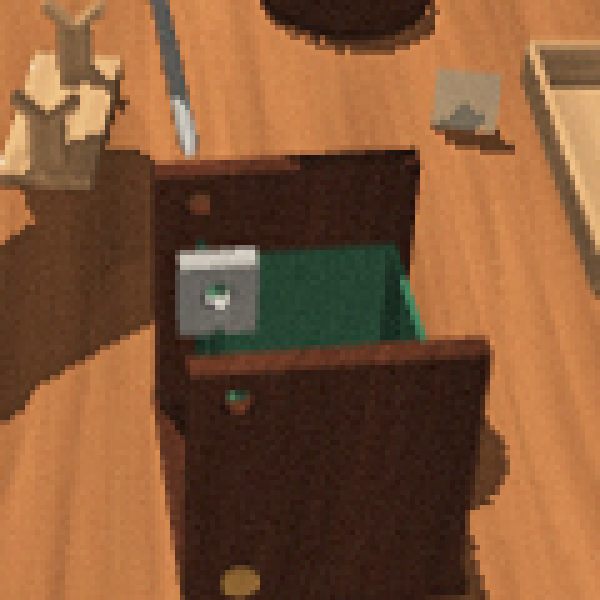

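View pics/w7c.png

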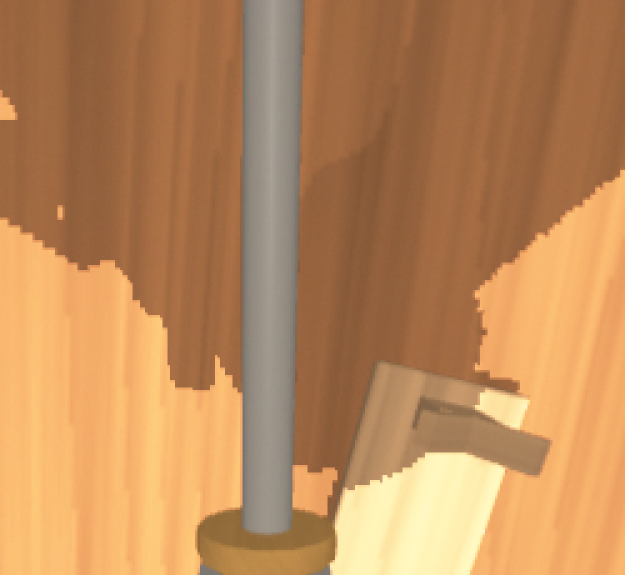

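```bash
python3 - <<'E'
from h import *
_,_,s=load('s7'); p=s['eef_pos'];R=s['tool_rot']
P=[S(-.048,.064,.135),S(-.048,-.006,.135),S(-.048,-.076,.135),p+R@TIP,p+R@(TIP+[0,.05,0]), S(-.07,-.076,.155),S(.06,-.076,.155),S(-.07,.064,.155),S(.06,.064,.155)]
q=proj('side',np.array(P)); print(q.round(1))
im=cv2.imread('pics/s7.png'); f=6
c=cv2.resize(im[170:290,220:340],None,fx=5,fy=5,interpolation=3)
for a in q: cv2.drawMarker(c,tuple(int(round(x)) for x in ((a-[220,170]+.5)*5-.5)),(0,255,255),cv2.MARKER_CROSS,12,1)
cv2.imwrite('pics/s7m.png',c)
E
```

```text
[[260.9 211.1]
 [264.7 229.8]
 [269.  251.1]
 [259.1 200.6]
 [256.6 189.6]
 [258.8 244.9]
 [319.5 240.5]
 [251.9 205.1]
 [305.  201.9]]
```

View pics/s7m.png

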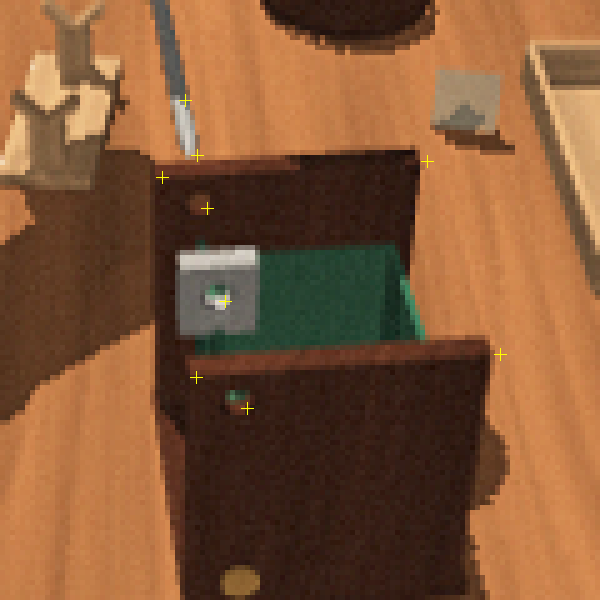

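arm_command([
  [[0.5, -12, 0.5], [0, 0, 0], 0],
  [[0.5, -24, 0.5], [0, 0, 0], 0],
  [[0.5, -32, 0.5], [0, 0, 0], 0],
  [[0.5, -38, 0.5], [0, 0, 0], 0],
  [[0.5, -42, 0.5], [0, 0, 0], 0],
], force=100)

```text
time: 11.62
eef_pos: [0.5405, 0.118, 0.1903]
tool_rot: [[-0.996, -0.093, 0.0], [-0.093, 0.996, -0.0], [-0.0, -0.0, -1.0]]
wrist_force: [0.0, -0.4, -1.4]
width: 0.0151
```

```bash
python3 -c "
from h import *
tipw();cap('side','s8');tipw()
im=cv2.imread('pics/s8.png')[170:290,220:340];cv2.imwrite('pics/s8c.png',cv2.resize(im,(600,600),interpolation=3))"
```

```text
tip rel near eye mm [  0.6 -12.1   0.3] dir [-1.0000e-04  1.0001e+00 -0.0000e+00] F [ 0.  -0.4 -1.4] w 0.0151
tip rel near eye mm [  0.6 -12.3   0.4] dir [-0.0000e+00  1.0001e+00 -2.0000e-04] F [-0.1 -0.3 -1.9] w 0.0149
```

View pics/s8c.png

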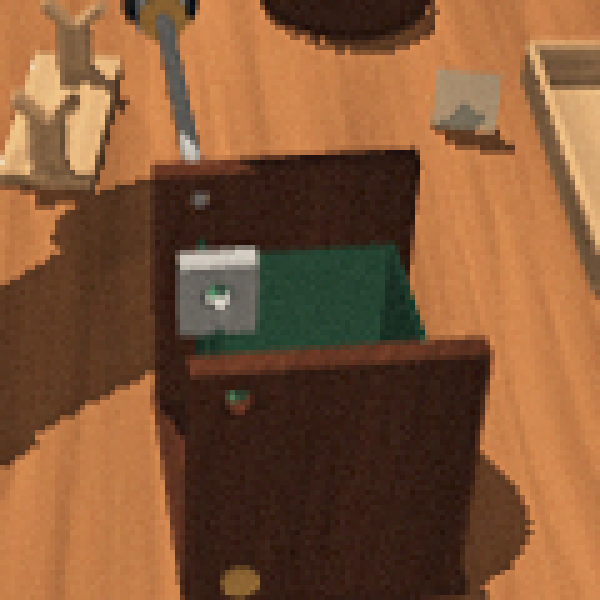

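The tip fills the near eye (grey at crop (200,200)) with no contact force. Moving on.

arm_command([
  [[0, -12, 0], [0, 0, 0], 0],
  [[0, -24, 0], [0, 0, 0], 0],
  [[0, -35, 0], [0, 0, 0], 0],
  [[0, -44, 0], [0, 0, 0], 0],
  [[0, -50, 0], [0, 0, 0], 0],
])

```text
time: 12.3
eef_pos: [0.5452, 0.068, 0.1903]
tool_rot: [[-0.996, -0.093, -0.0], [-0.093, 0.996, -0.0], [0.0, -0.0, -1.0]]
wrist_force: [-0.2, 0.1, -1.4]
width: 0.0148
```

```bash
python3 -c "
from h import *
tipw();cap('side','s9');tipw();cap('wrist','w9')
im=cv2.imread('pics/s9.png')[170:290,220:340];cv2.imwrite('pics/s9c.png',cv2.resize(im,(600,600),interpolation=3))"
```

```text
tip rel near eye mm [  1.2 -62.3   0.3] dir [-1.0000e-04  1.0001e+00 -1.0000e-04] F [-0.2  0.1 -1.4] w 0.0148
tip rel near eye mm [  1.1 -62.7   0.4] dir [ 1.0000e-04  1.0001e+00 -3.0000e-04] F [ 0.4 -0.7 -2. ] w 0.0152
```

View pics/s9c.png

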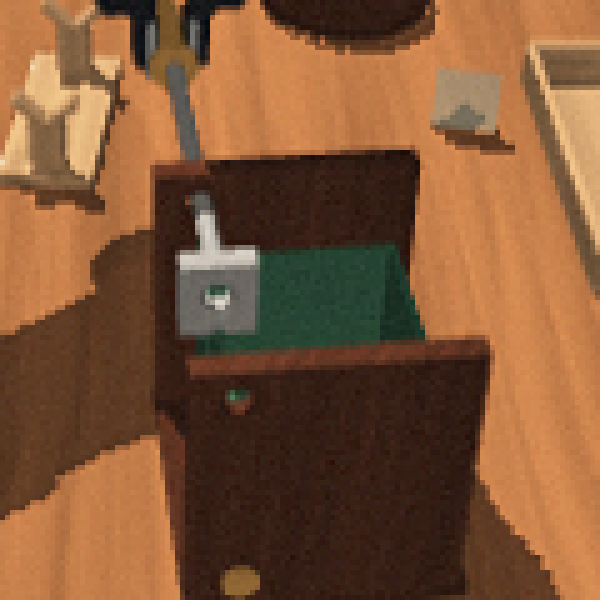

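View pics/w9.png

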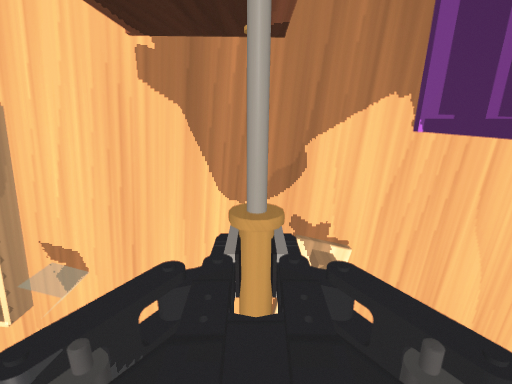

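arm_command([
  [[1.2, -10, 0], [0, 0, 0], 0],
  [[1.4, -20, 0], [0, 0, 0], 0],
  [[1.5, -28, 0], [0, 0, 0], 0],
  [[1.6, -36, 0], [0, 0, 0], 0],
  [[1.6, -40, 0], [0, 0, 0], 0],
])

```text
time: 13.02
eef_pos: [0.5473, 0.0281, 0.1903]
tool_rot: [[-0.996, -0.093, -0.0], [-0.093, 0.996, -0.0], [0.0, -0.0, -1.0]]
wrist_force: [-0.1, 0.0, -1.3]
width: 0.0149
```

```bash
python3 -c "
from h import *
tipw();cap('side','s10');tipw()
im=cv2.imread('pics/s10.png')[170:290,220:340];cv2.imwrite('pics/s10c.png',cv2.resize(im,(600,600),interpolation=3))"
```

```text
tip rel near eye mm [   0.  -102.3    0.3] dir [-0.0000e+00  1.0001e+00 -1.0000e-04] F [-0.1  0.  -1.3] w 0.0149
tip rel near eye mm [   0.  -102.4    0.4] dir [ 1.0000e-04  1.0001e+00 -2.0000e-04] F [ 0.2 -0.2 -2.1] w 0.015
```

View pics/s10c.png

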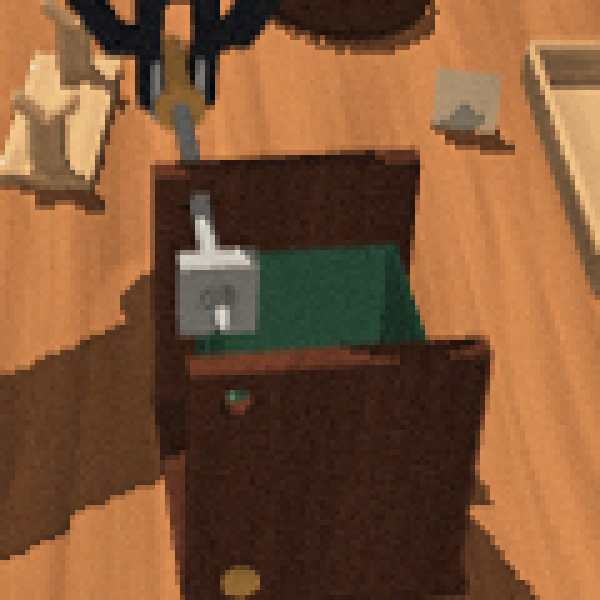

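Through the lug with no contact force. Continuing to the far cheek.

arm_command([
  [[0.1, -12, 0], [0, 0, 0], 0],
  [[0.3, -24, 0], [0, 0, 0], 0],
  [[0.4, -35, 0], [0, 0, 0], 0],
  [[0.5, -44, 0], [0, 0, 0], 0],
  [[0.6, -50, 0], [0, 0, 0], 0],
])

```text
time: 13.7
eef_pos: [0.5514, -0.0218, 0.1903]
tool_rot: [[-0.996, -0.093, -0.0], [-0.093, 0.996, -0.0], [0.0, -0.0, -1.0]]
wrist_force: [-0.4, 0.4, -1.9]
width: 0.0148
```

```bash
python3 -c "
from h import *
tipw();cap('side','s11');tipw()
im=cv2.imread('pics/s11.png')[170:290,220:340];cv2.imwrite('pics/s11c.png',cv2.resize(im,(600,600),interpolation=3))"
```

```text
tip rel near eye mm [   0.  -152.3    0.3] dir [ 0.0000e+00  1.0001e+00 -1.0000e-04] F [-0.4  0.4 -1.9] w 0.0148
tip rel near eye mm [  -0.  -152.7    0.3] dir [ 1.0000e-04  1.0001e+00 -3.0000e-04] F [-0.7 -0.4 -0.7] w 0.0153
```

View pics/s11c.png

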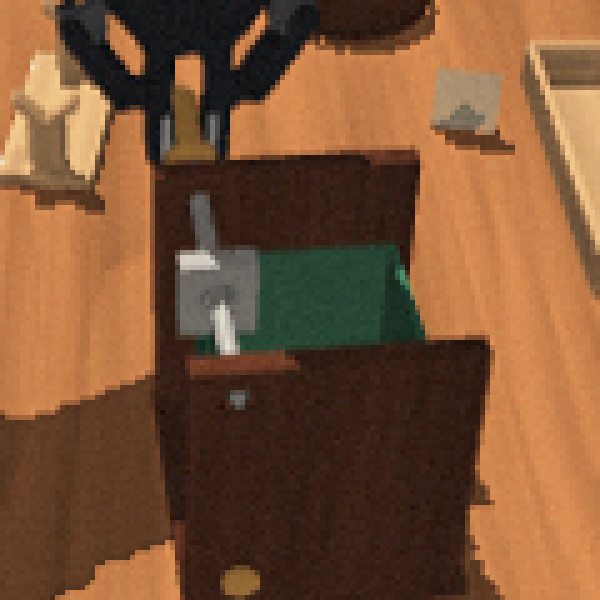

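The tip is in the far eye. Final push onto the flange, watching the force.

arm_command([
  [[0.1, -8, 0], [0, 0, 0], 0],
  [[0.2, -15, 0], [0, 0, 0], 0],
  [[0.2, -19, 0], [0, 0, 0], 0],
  [[0.2, -22, 0], [0, 0, 0], 0],
  [[0.2, -24, 0], [0, 0, 0], 0],
])

```text
time: 14.38
eef_pos: [0.5534, -0.0445, 0.1902]
tool_rot: [[-0.996, -0.094, -0.0], [-0.094, 0.996, 0.001], [-0.0, 0.001, -1.0]]
wrist_force: [-2.1, 9.2, 0.5]
width: 0.0148
```

```bash
python3 -c "
from h import *
tipw()"
```

```text
tip rel near eye mm [   0.3 -175.    -0. ] dir [-7.0000e-04  1.0001e+00  1.4000e-03] F [-2.1  9.2  0.5] w 0.0148
```

arm_command([
  [[0, -2, 0], [0, 0, 0], 0],
  [[0, -2, 0], [0, 0, 0], 0],
])

```text
time: 14.62
eef_pos: [0.5534, -0.0447, 0.1903]
tool_rot: [[-0.995, -0.095, -0.0], [-0.095, 0.995, 0.004], [-0.0, 0.004, -1.0]]
wrist_force: [-4.0, 10.6, 1.3]
width: 0.0151
```

```bash
python3 -c "
from h import *
tipw();cap('side','s12');cap('top','t12');cap('wrist','w12')
im=cv2.imread('pics/s12.png')[170:290,220:340];cv2.imwrite('pics/s12c.png',cv2.resize(im,(600,600),interpolation=3))"
```

```text
tip rel near eye mm [   0.5 -175.1   -0.6] dir [-0.0019  1.0001  0.0042] F [-4.  10.6  1.3] w 0.0151
```

View pics/s12c.png

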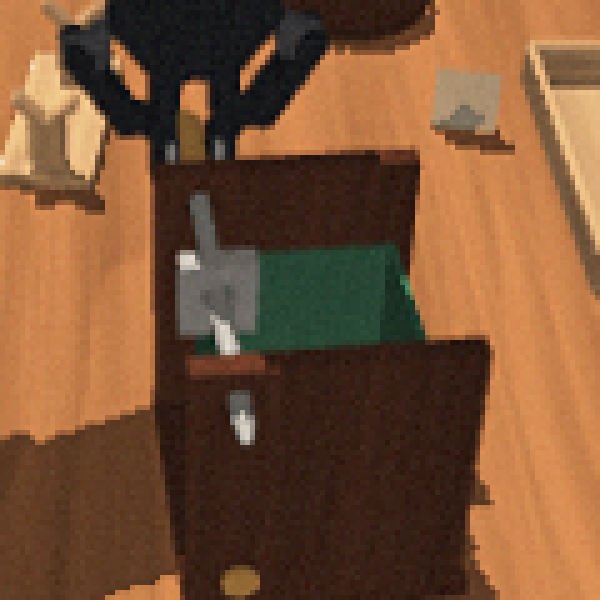

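View pics/w12.png

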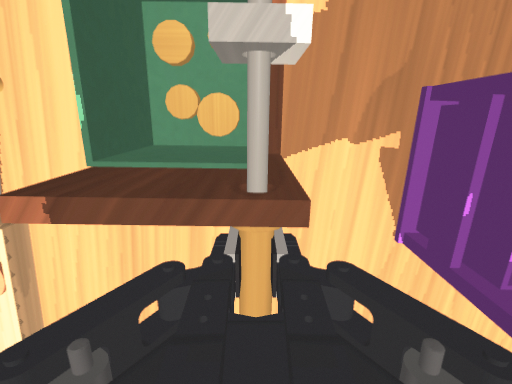

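The tip is out beyond the right cheek (crop (243,430)) and the flange is against the left cheek at 10 N. Releasing.

arm_command([
  [[0, 1.5, 0], [0, 0, 0], 0],
  [[0, 1.5, 0], [0, 0, 0], 0.3],
  [[0, 1.5, 0], [0, 0, 0], 0.7],
  [[0, 1.5, 0], [0, 0, 0], 1],
  [[0, 1.5, 0], [0, 0, 0], 1],
])

```text
time: 15.4
eef_pos: [0.5535, -0.0457, 0.1904]
tool_rot: [[-0.996, -0.094, 0.0], [-0.094, 0.996, -0.0], [-0.0, -0.0, -1.0]]
wrist_force: [-0.1, -0.2, -0.4]
width: 0.0783
```

arm_command([
  [[0, 2, 0], [0, 0, 0], 1],
  [[0, 2, -25], [0, 0, 0], 1],
  [[0, 2, -60], [0, 0, 0], 1],
  [[0, 2, -110], [0, 0, 0], 1],
  [[0, 2, -110], [0, 0, 0], 1],
])

```text
time: 16.02
eef_pos: [0.5544, -0.0437, 0.3056]
tool_rot: [[-0.996, -0.094, 0.008], [-0.094, 0.996, 0.0], [-0.008, -0.0, -1.0]]
wrist_force: [-0.1, -0.3, -0.1]
width: 0.0855
```

```bash
python3 - <<'E'
from h import *
s=robot.state();print(s['time'],s['eef_pos'],s['width'],s['wrist_force'].round(2))
for n in('side','top','wrist'): cap(n,n[0]+'13')
im=cv2.imread('pics/s13.png')[150:310,200:360];cv2.imwrite('pics/s13c.png',cv2.resize(im,(600,600),interpolation=3))
_,C,_,_=rodfit('w13'); M=C-SO;X=M@SX;Y=M@SY;Z=C[...,2]
# handle/flange points
m=(Y>.077)&(Y<.15)&(abs(X+.048)<.02)&(Z>.11)&(Z<.16); y=Y[m]
print('points',m.sum(),'flange+handle y',y.min(),y.max())
m2=m&(Z>.1465); print('flange y',Y[m2].min() if m2.any() else None,Y[m2].max() if m2.any() else None)
m3=(Z>.14)&(Z<.17)&(np.abs(Y)<.012)&(X<-.02)&(X>-.1)&(Z>.150); print('lug front x',X[m3].min(),X[m3].max())
E
```

```text
16.025 [ 0.5543657  -0.04369916  0.30556652] 0.08546410166193799 [-0.08 -0.34 -0.15]
points 1215 flange+handle y 0.07822983696407454 0.13787717777898897
flange y 0.07843948130414569 0.08208028058801956
lug front x -0.06614115832519706 -0.030437219034098288
```

View pics/s13c.png

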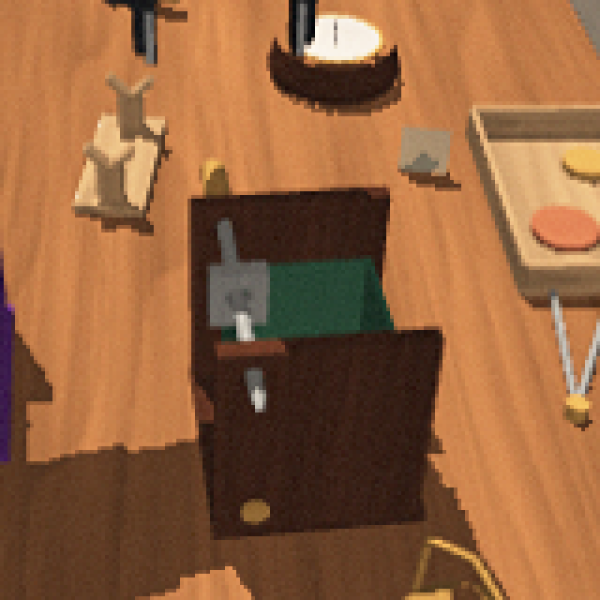

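View pics/w13.png

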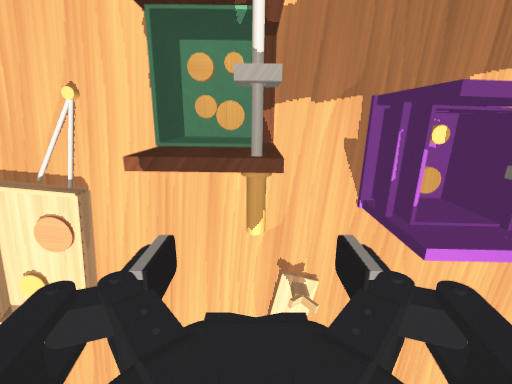

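The handle end is 62 mm from the cheek, exactly as it should be when flush. The bin is shut and the gripper is clear, so I'm handing in.

```bash
python3 -c "
from h import *
print(robot.hand_in(), robot.state()['time'])"
```

```text
the job is handed in; nothing more can be done
the job is handed in; nothing more can be done
```

I pushed the green bin shut, threaded the rack's rod through the left cheek, the bin's lug and the right cheek until its flange met the left cheek, then let go. The job was handed in at about 16 s of the 58 s; no verdict was reported.

- **Last checks:**
  - The handle end stands 62 mm outside the left cheek, which is the flush value, and the flange's outer face is 6 mm out.
  - The rod's tip shows beyond the right cheek.
  - The lug front is at −66.1 mm, so the bin is shut (target −66 mm).
  - The gripper is clear, with about 0 N on the wrist.
- **Bystanders:** I didn't touch the lamp, dial, barometer case or prism. I did not measure their positions again at the end.
- **Failed or disagreed:**
  - **First push:** it rode the lug under a finger link and reached about 53 N at the wrist. That is under the 120 N wrist limit. If the contact counts as the gripper's body it would break the 40 N rule, but I believe it was the finger. I backed off and finished the push with the fingertip, up to about 29 N.
  - **Side camera:** it was about 1.5 pixels off the wrist camera's positions, so I used it only for relative checks.
  - **Grip width:** it read 15 mm on the 18 mm handle, but the rod was held firmly.

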